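Turn a cheese press's ratchet round and wind the plate down

TASK

The cheese press is loaded, but its ratchet is still set for raising: push the small red direction lever on the ratchet head over to its lowering side (the left, seen from the robot), then swing the blue-headed handle back to the right, at least 30 degrees past straight-out, to feel that it now free-wheels and does not lift the plate. After that work the handle to and fro until the plate bears firmly on the mould's lid and the handle takes a firm push of about 10 N, without forcing it beyond 15 N. Let go, leaving the lever at lowering and the plate pressing, and do not disturb the other things on the table.

Things in the scene. Friction and masses are not known exactly. Their poses are not given: they have to be found in the camera images.
- press: Stainless frame press, fixed. Origin: centre of the underside of its base (250 deep in x, 320 wide in y, 24 high); its x axis points away from the robot, from the handle side to the back; its z axis is the screw's axis, up. Columns of 22 diameter stand at y = +-125 and reach 314 high. The screw's end rises to 345 and goes down with the screw.
- beam_edge (a point): Middle of the lower front edge of the press's fixed cross beam, 240 above the table. The beam is 104 deep (52 either side of the screw's axis), 310 wide and 45 high, right over the ratchet head, so the red lever beside it must be reached from the front with the tool leaning back towards the robot, 20 to 50 degrees from vertical.
- handle (a joint): Swing of the ratchet handle about the screw's axis, rad: 0 = straight out to the front (-x of the press), positive = clockwise from above, to the left seen from the robot; stops at +-1.3. About 2 N at the grip free-wheeling (a click every 20 degrees: up to that much lost motion as a stroke begins), 4 to 4.5 N turning the screw. A turn clockwise lowers plate, head and handle 12 mm.
- handle_grip (a point): Middle of the black rubber grip, on its axis: 190 from the screw's axis, 190 above the table at the start. The grip is round, 24 diameter, 138 to 243 from the screw's axis; its -x axis points outwards along the handle. A steel bar 18 wide, 12 high joins it to the blue head (72 diameter, 28 high). It swings level; things up to 110 high may stand below it.
- selector (a joint): Red direction lever on the handle's neck, rad; over-centre, snaps to either end: -0.35 = raising (points right seen from the robot; handle drives only to the right, plate up, free to the left), +0.35 = lowering (points left; drives only to the left, plate down, free to the right). 2 to 4 N sideways on its smooth knob takes it past the middle, then it snaps over.
- lever_knob (a point): The lever's upright round knob, 12 diameter; the point is on its axis, 34 above the handle's axis and 9 below the knob's top; the knob stands free from 20 above the handle's axis. It is 34 from the lever's pivot, which is 38 in front of the screw's axis on the handle's centre line: the knob swings 12 to either side of that line, about 70 from the screw's axis.
- pressure_plate: Round steel plate under the screw, 92 diameter; origin: centre of its flat underside. It only rises and falls, 2 to 4.5 above the lid at the start.
- mould: White perforated cheese mould with a cream lid, fixed on the press under the plate; origin: centre of its underside. The lid, 110 diameter, stands 95 above that. Once the plate bears on it, the push at the grip grows by 4 to 8 N per radian turned, and each newton adds about 100 N on the lid. As the push ends the screw springs back a little and keeps 250 to 450 N.
- jar: Bystander: preserving jar, 78 diameter, 110 high; origin under its centre, as for all bystanders.
- mug: Bystander: blue mug, 76 diameter, 90 high.
- spare_mould: Bystander: empty white mould, 122 diameter, 86 high.
- spare_lid: Bystander: cream mould lid, 106 diameter, 22 high.
- sugar_bowl: Bystander: white cup, 90 diameter, 70 high.
- soap: Bystander: white bottle, 68 diameter, 180 high.

How it is judged:
On the way, in this order (a step that is already met when the one before it is completed fails the run):
1. the direction lever is over on its lowering side (value of joint selector above 0.22 rad), for 0.2 s.
2. with the lever at lowering, the handle has been swung back to the right, 20 degrees or more past straight-out (value of joint handle below -0.35 rad and value of joint selector above 0.22 rad), for 0.1 s.
3. the plate bears firmly on the lid (over 200 N) (contact force between pressure_plate and mould above 200 N), for 0.2 s.
At the end, for the whole second after the job is handed in: The plate presses on the mould's lid with more than 150 N, the direction lever is still on its lowering side (over 0.22 rad) and the handle is at rest (contact force between pressure_plate and mould above 150 N and value of joint selector above 0.22 rad and velocity of joint handle between -0.05 and 0.05 rad/s); the robot touches nothing.
It fails at once if the plate is raised more than 1.5 mm above where it was at the start (handle driven with the ratchet still set to raise) (z of pressure_plate in the frame of press above 0.127 m).
It fails at once if the lid is overloaded (over 1500 N, about 19 N at the grip) (contact force between pressure_plate and mould above 1500 N).
It fails at once if a bystander is shifted more than 20 mm (distance of any of jar, mug, spare_mould, spare_lid, sugar_bowl, soap from where it was at the start of the episode above 0.02 m).
It also fails if it takes over 72 s, if anything falls off the work surface, if the arm or the gripper's body presses on something with over 40 N, if the wrist force passes 120 N, or if a joint passes its speed limit or range.

ROBOT

A 6-joint arm with a two-finger parallel gripper is mounted at the origin on the work surface. World frame = base frame: x ahead of the robot, y to its left, z up, the work surface at z = 0. Lengths are in m, angles in rad, forces in N, time in s.
With the tool pointing down it reaches from about 0.35 to 0.775 m from the base axis. Payload 5.5 kg.
Tool frame: the origin (TCP) lies midway between the tips of the shut fingers; the grasp point (between the pads) lies grip_point_offset behind it (grip_point_offset is the distance from the TCP to the grasp point, in m); z points along the fingers, y is the direction in which the jaws open and shut (so a half turn about z gives the same grasp; the last joint's range is limited). The gripper opens to 85 mm and grips with 20 to 120 N. Pads are 22 mm wide; open, the fingers measure 114 mm over their backs; the gripper's body (76 mm by 85 mm) begins 54 mm behind the grasp point. The pads swing forward as they close: fully open they stand 13 mm farther back than shut.
Start: joints at [-1.364, 0.313, 0.046, 1.304, 0, 1.431], TCP at [0.195, -0.541, 0.211] pointing down, gripper open.
Joint ranges: [-2.76, 2.76], [-0.86, 1.69], [-1.03, 1.26], [-2.2, 2.34], [-1.47, 1.5], [-3.14, 3.14]. Speed limits (rad/s): [2.57, 2.57, 3.14, 3.14, 3.14, 3.14].

INTERFACE

Orientations are given as a unit quaternion [w, x, y, z].
In Python, from workcell import * gives the robot as it stands.
- The arm moves only by the tool send_rows, never from a script. Its argument "series" is one flat list of numbers, 7 for each row, row after row: the shift along the tool's x, y, z in cm, then the turn, a rotation vector about the tool's x, y, z in degrees, then the opening, from 0 (shut) to 1 (fully open). A call has 1 to 10 rows; each row is the pose to reach, as a shift and turn from the pose commanded when the call began, along the tool's axes at that moment; what a row does not reach only later rows make up. A row lasts 1/12 s, in which the tool goes at most 41.7 mm and 7.16 degrees, less where a joint would pass 70% of its speed; a pose out of reach is approached as far as the arm can. A call with a gripper value outside its range is refused whole. The fingers move at their own pace and stop on an object; "newtons" is the grip in N (left out, the last holds). Time passes only in rows, so rows that repeat a pose let the fingers close. It gives the time, the measured TCP pose, the force and the opening at its end, in the units of the state.
- get_state(): the state, without advancing time (a new reading comes with each control period).
- read_camera(name): name is "scene" or "top" or "wrist"; returns the picture (480x640x3 uint8, blue, green, red); there is no depth.
- camera_info(name): a dict with "K" (3x3 intrinsics, pixels), "xyz" and "attitude" of the camera in the world. Camera axes: x right, y down, z forward; pixel columns grow to the right and rows downward; lengths in m; the calibration is good to about 2 mm. A picture is of the moment at which its call begins: read the wrist's pose just before it. camera_info takes no time and is no camera call; for the wrist camera it gives the pose at the moment of the call.
- hand_in(): hands the job in, once; it reports no verdict.
Trained networks look in the newest picture that a camera, given by its name, has taken for a name from the list of things; names that differ only in an ending like _2 or _b are one class to them, and where a whole thing is asked for, a point or a joint stands for the part that bears it (a point fixed in the world has none). Each returns a list of dicts, best first, with "p" (0 to 1); they miss things now and then, are a little off and sometimes report something else, mostly with a low value. They report only what shows in the picture. A call takes as long as a camera call.
- silhouettes(camera, label): "pixels" (480x640 bool, what is visible of it) and "box" ([left, top, width, height] in pixels, round what is visible of it).
The state is a dict: "clock": time; "joint_pos": joint angles; "qvel": joint speeds; "tau": joint torques, N m; "tcp_pos": TCP position; "orientation": TCP orientation; "wrist_force": force on the tool from outside, world axes, zero at the start; "ft_torque": the same for the moment, N m; "finger_gap": finger opening in m.
Only numpy, scipy, OpenCV 4.12 (cv2) and the standard library are available. Lean on these libraries where they do the work, as an engineer would, in place of code of your own. Each camera call takes 0.05 s, during which the arm holds its last target. There are 200 camera calls.

## Working session

There is one attempt and no reset: what is moved stays moved. The work goes in short steps, Python scripts to look and compute and a tool call to move; the robot and the scene stay as the last step left them, time stands still between calls to the robot, and variables do not carry over. Pictures are saved under pics/ and viewed, about 8 in all and at most 12, crops included, and the job is handed in when it is done.

Besides the shell and the picture viewer there is one more tool, called after ">>>" by a JSON object that holds its "api" and its "payload". send_rows: Moves the arm, as the interface text tells. Its arguments: {"type":"object","properties":{"series":{"type":"array"},"newtons":{"type":"number"}},"required":["series"]}

```bash
mkdir -p pics; cat > h.py <<'E'
from workcell import *
import numpy as np, cv2
from scipy.spatial.transform import Rotation as R
def rot(q): return R.from_quat([q[1],q[2],q[3],q[0]])
E
python3 - <<'E'
from h import *
s=get_state(); print(s)
for c in ("scene","top"):
    im=read_camera(c); cv2.imwrite(f"pics/{c}0.png",im); i=camera_info(c); print(c,i)
    for n in ["press","handle","handle_grip","lever_knob","selector","pressure_plate","mould","jar","mug","spare_mould","spare_lid","sugar_bowl","soap"]:
        print(n,[(round(d["p"],2),d["box"]) for d in silhouettes(c,n)[:2]])
E
```

```text
{'clock': 0.0, 'joint_pos': array([-1.36360970e+00,  3.13992326e-01,  4.49766997e-02,  1.30359046e+00,
       -5.10070045e-06,  1.43121800e+00]), 'qvel': array([ 0.00047491, -0.00013389,  0.00068804,  0.00015016,  0.00071458,
       -0.00095017]), 'tau': array([ 1.97341337e-04, -4.80634832e+01,  2.98527503e+01,  1.95395784e-02,
       -4.30750595e-05,  8.36391564e-06]), 'tcp_pos': array([ 0.19530579, -0.54023558,  0.21001256]), 'orientation': array([-9.04276431e-04,  9.85006471e-01,  1.72515025e-01, -3.31317554e-05]), 'wrist_force': array([-0.38744847,  0.59592199, -0.7693359 ]), 'ft_torque': array([-0.01806551,  0.02996872, -0.00656289]), 'finger_gap': 0.08489856427311691}
scene {'K': array([[444.13544528,   0.        , 329.58298799],
       [  0.        , 444.13544528, 247.27847335],
       [  0.        ,   0.        ,   1.        ]]), 'xyz': array([1.14723593, 0.04801279, 0.71101294]), 'attitude': array([-0.29198263,  0.61940692,  0.66456656, -0.29905268])}
press [(0.68, [255.6, 208.8, 225.6, 225.6]), (0.34, [341.1, 209.8, 55.7, 112.7])]
handle [(0.56, [339.9, 212.2, 56.7, 109.2])
[... 844 characters left out ...]
 35.3, 104.1]), (0.4, [277.6, 175.8, 3.0, 17.7])]
handle_grip [(0.97, [252.9, 178.5, 34.8, 100.8])]
lever_knob [(0.59, [250.6, 176.4, 39.0, 100.0]), (0.44, [276.7, 176.4, 3.9, 17.9])]
selector [(0.62, [277.2, 176.6, 9.3, 13.6])]
pressure_plate [(0.69, [467.8, 232.4, 47.9, 45.0]), (0.55, [289.4, 182.2, 9.4, 1.7])]
mould [(0.73, [259.9, 174.0, 47.8, 25.5]), (0.18, [253.3, 177.4, 37.4, 100.2])]
jar [(0.89, [429.3, 278.7, 40.5, 33.5])]
mug [(0.72, [129.3, 232.2, 52.6, 37.8])]
spare_mould [(0.72, [168.1, 285.1, 61.0, 55.3])]
spare_lid [(0.93, [467.9, 233.7, 45.9, 44.9])]
sugar_bowl [(0.66, [451.7, 161.3, 45.4, 38.9]), (0.45, [194.0, 113.8, 170.8, 164.7])]
soap [(0.62, [154.7, 167.5, 43.8, 39.0])]
```

```bash
python3 - <<'E'
import cv2
a=cv2.imread("pics/top0.png"); cv2.imwrite("pics/topc.png",cv2.resize(a[90:350,100:540],(792,468),interpolation=cv2.INTER_CUBIC))
c=cv2.imread("pics/top0.png")[150:290,230:330]
cv2.imwrite("pics/topd.png",cv2.resize(c,(420,588),interpolation=cv2.INTER_CUBIC))
E
```

```text
(no output)
```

View pics/topc.png

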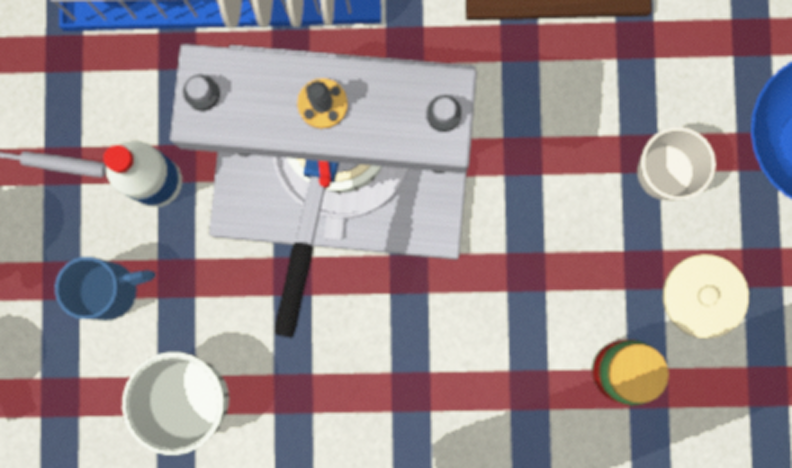

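View pics/topd.png

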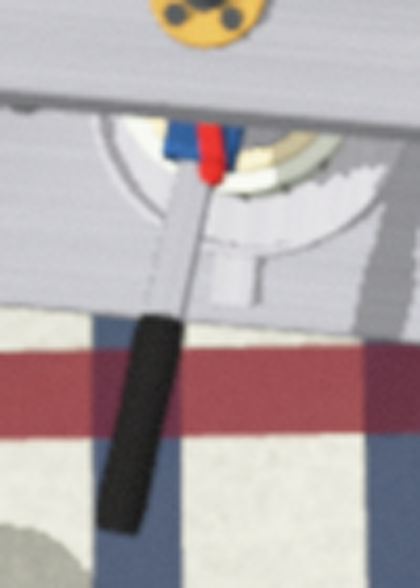

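View pics/scene0.png

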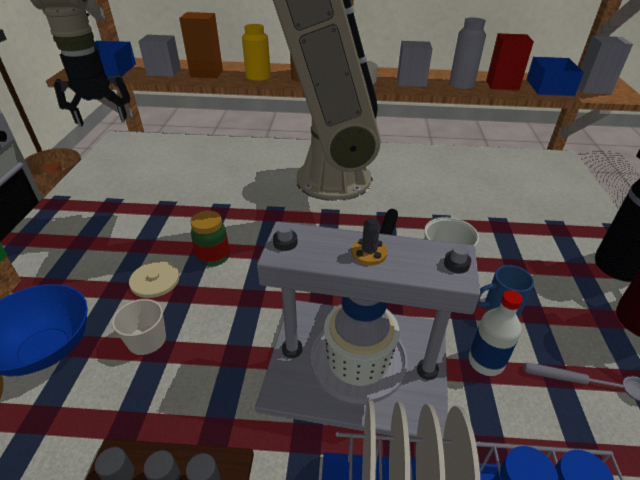

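```bash
cat >> h.py <<'E'
def pix(c,uv,z,info=None):
    i=info or camera_info(c); d=rot(i["attitude"]).apply(np.linalg.inv(i["K"])@[uv[0],uv[1],1.]); o=i["xyz"]
    return o+d*(z-o[2])/d[2]
def proj(c,p,info=None):
    i=info or camera_info(c); q=i["K"]@rot(i["attitude"]).inv().apply(np.asarray(p)-i["xyz"]); return q[:2]/q[2]
E
python3 - <<'E'
from h import *
T=lambda x,y:(100+x/1.8,90+y/1.8)
D=lambda x,y:(230+x/4.2,150+y/4.2)
for n,uv,z in [("colL",T(205,85),.314),("colR",T(446,105),.314),("beamFL",T(171,142),.285),("beamFR",T(467,166),.285),("beamBL",T(181,44),.285),("beamBR",T(476,67),.285),("screw",T(318,88),.345),("nut",T(323,103),.29),
 ("baseFL",T(210,236),.024),("baseFR",T(459,258),.024),
 ("gripin",D(160,318),.196),("gripout",D(118,528),.196),("knobtop",D(212,176),.233),("soap",T(118,158),.18),("mug",T(90,288),.09),("spare",T(172,403),.086),("jar",T(637,373),.11)]:
    print(n,pix("top",uv,z).round(4))
S=camera_info("scene")
for n,uv,z in [("colL",(457,257),.314),("colR",(285,237),.314),("beamBL",(475,250),.285),("beamBR",(259,280),.24)]: print("s",n,pix("scene",uv,z,S).round(4))
E
```

```text
colL [0.6741 0.1978 0.314 ]
colR [ 0.648  -0.0442  0.314 ]
beamFL [0.6223 0.239  0.285 ]
beamFR [ 0.5908 -0.065   0.285 ]
beamBL [0.7253 0.2288 0.285 ]
beamBR [ 0.6936 -0.0766  0.285 ]
screw [0.6607 0.0808 0.345 ]
nut [0.6584 0.0811 0.29  ]
baseFL [0.5511 0.2514 0.024 ]
baseFR [ 0.517  -0.0642  0.024 ]
gripin [0.5221 0.1141 0.196 ]
gripout [0.4235 0.1347 0.196 ]
knobtop [0.5838 0.0853 0.233 ]
soap [0.6258 0.3245 0.18  ]
mug [0.4841 0.3837 0.09  ]
spare [0.3448 0.2849 0.086 ]
jar [ 0.3723 -0.2648  0.11  ]
s colL [0.6903 0.1989 0.314 ]
s colR [ 0.6674 -0.0378  0.314 ]
s beamBL [0.639  0.2391 0.285 ]
s beamBR [ 0.6818 -0.0784  0.24  ]
```

```bash
cat >> h.py <<'E'
C=np.array([.658,.081]); YAW=.104
def att(head,lean):  # tool x heading (rad, world), lean back (rad)
    return R.from_euler('z',head)*R.from_euler('y',-lean)*R.from_euler('x',np.pi)
def hpos(al,lat,th,z):  # along handle, lateral left, handle angle
    a=th+YAW; return np.array([*(C+al*np.array([-np.cos(a),np.sin(a)])+lat*np.array([np.sin(a),np.cos(a)])),z])
def rel(pos,A,s=None):
    s=s or get_state(); r0=rot(s["orientation"])
    return np.round(np.r_[r0.inv().apply(pos-s["tcp_pos"])*100,(r0.inv()*A).as_rotvec(degrees=True)],1)
E
python3 - <<'E'
from h import *
A=att(-.23,np.radians(40)); print(A.as_matrix().round(2))
for p in ([.36,-.25,.33],[.49,.0,.30],hpos(.076,-.055,.127,.22)): print(p,rel(np.array(p),A))
E
```

```text
[[ 0.75 -0.23  0.63]
 [-0.17 -0.97 -0.15]
 [ 0.64  0.   -0.77]]
[0.36, -0.25, 0.33] [ 25.4 -21.8 -11.9 -11.5  38.9  31.7]
[0.49, 0.0, 0.3] [ 46.1 -40.8  -8.9 -11.5  38.9  31.7]
[0.57142641 0.0448612  0.22      ] [ 55.3 -42.3  -0.9 -11.5  38.9  31.7]
```

>>> {"api": "send_rows", "payload": {"series": [25.4,-21.8,-11.9,-11.5,38.9,31.7,0,25.4,-21.8,-11.9,-11.5,38.9,31.7,0,25.4,-21.8,-11.9,-11.5,38.9,31.7,0,25.4,-21.8,-11.9,-11.5,38.9,31.7,0,25.4,-21.8,-11.9,-11.5,38.9,31.7,0,25.4,-21.8,-11.9,-11.5,38.9,31.7,0,25.4,-21.8,-11.9,-11.5,38.9,31.7,0,46.1,-40.8,-8.9,-11.5,38.9,31.7,0,46.1,-40.8,-8.9,-11.5,38.9,31.7,0,46.1,-40.8,-8.9,-11.5,38.9,31.7,0]}}

```text
clock: 2.23
tcp_pos: [0.3884, -0.1906, 0.3057]
orientation: [0.04, 0.933, -0.11, 0.341]
wrist_force: [1.9, 0.0, -0.1]
finger_gap: 0.0004
```

```bash
python3 - <<'E'
from h import *
A=att(-.23,np.radians(40)); s=get_state(); print(s)
for p in ([.49,.0,.30],hpos(.076,-.055,.127,.22)): print(p,rel(np.array(p),A,s))
E
```

```text
{'clock': 2.2333, 'joint_pos': array([-0.99712266, -0.53634326, -0.69099513,  0.86826923,  0.4614    ,
        2.51091969]), 'qvel': array([ 1.84215892, -0.49587587, -0.35028324, -0.73254241, -0.9029335 ,
        1.7903359 ]), 'tau': array([-10.03092527,  -2.95395121,  35.14520288,  -3.0976852 ,
         2.28711493,  -1.98779896]), 'tcp_pos': array([ 0.38836327, -0.190631  ,  0.30574566]), 'orientation': array([ 0.04029379,  0.93279046, -0.10993811,  0.34086946]), 'wrist_force': array([ 1.9368406 ,  0.0216547 , -0.05655519]), 'ft_torque': array([ 0.12998781,  0.52799577, -0.00624513]), 'finger_gap': 0.0003711192974288632}
[0.49, 0.0, 0.3] [  3.8 -20.9   4.    0.2  -0.1  -0.2]
[0.57142641 0.0448612  0.22      ] [  3.9 -27.2  14.5   0.2  -0.1  -0.2]
```

>>> {"api": "send_rows", "payload": {"series": [3,-17,3,0,0,0,0,3,-17,3,0,0,0,0,3,-17,3,0,0,0,0,3,-17,3,0,0,0,0,3,-17,3,0,0,0,0,3,-17,3,0,0,0,0,3,-17,3,0,0,0,0]}}

```text
clock: 2.82
tcp_pos: [0.4691, -0.0315, 0.3016]
orientation: [0.037, 0.934, -0.103, 0.34]
wrist_force: [-0.8, -0.3, 0.2]
finger_gap: 0.0003
```

```bash
python3 - <<'E'
from h import *
A=att(-.23,np.radians(40)); s=get_state(); print(s["tcp_pos"],np.abs(s["qvel"]).max(),s["clock"],s["wrist_force"])
print(rel(hpos(.076,-.055,.127,.22),A,s))
i=camera_info("wrist"); im=read_camera("wrist")
np.save("w1.npy",[i],allow_pickle=True)
for n in ["lever_knob","selector","handle_grip","beam_edge"]: print(n,[(round(d["p"],2),d["box"]) for d in silhouettes("wrist",n)[:2]])
for n,p in [("knob",hpos(.070,-.0117,.127,.224)),("knobtop",hpos(.070,-.0117,.127,.233)),("grip",hpos(.19,0,.127,.19))]:
    u=proj("wrist",p,i); print(n,u); cv2.circle(im,tuple(int(v) for v in u),4,(0,255,0),1)
cv2.imwrite("pics/w1.png",im)
E
```

```text
[ 0.46908942 -0.031482    0.30160747] 0.11884367795293983 2.8167 [-0.82570262 -0.32408631  0.23330388]
[ 1.1 -9.7 11.6 -0.4  0.   0.4]
lever_knob [(0.7, [112.9, 167.9, 28.2, 54.4])]
selector [(0.86, [109.2, 166.1, 29.0, 54.9])]
handle_grip [(0.86, [65.6, 158.8, 125.1, 263.5])]
beam_edge [(0.84, [1.3, 0.0, 334.9, 422.1]), (0.65, [0.0, 268.1, 32.0, 63.5])]
knob [124.08254504 202.38288246]
knobtop [118.25017967 195.91756351]
grip [ 91.59843768 382.76270192]
```

View pics/w1.png

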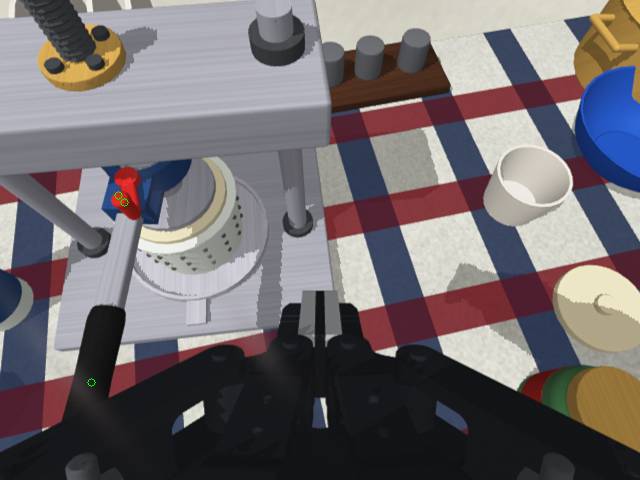

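```bash
python3 - <<'E'
from h import *
im=cv2.imread("pics/w1.png")
i=np.load("w1.npy",allow_pickle=True)[0]
for n,p in [("pivot_z.21",hpos(.038,0,.127,.21)),("piv",hpos(.038,0,.127,.20)),("k.233",hpos(.07,-.0117,.127,.233)),("k.21",hpos(.07,-.0117,.127,.21)),("gripout",hpos(.243,0,.127,.202)),("gripin",hpos(.138,0,.127,.202))]: print(n,proj("wrist",p,i).round(0))
cv2.imwrite("pics/w1c.png",cv2.resize(cv2.imread("pics/w1.png")[140:260,60:200],(770,660)[:2] if 0 else (700,600),interpolation=cv2.INTER_CUBIC))
E
```

```text
pivot_z.21 [126. 176.]
piv [132. 183.]
k.233 [118. 196.]
k.21 [133. 212.]
gripout [ 59. 476.]
gripin [101. 303.]
```

View pics/w1c.png

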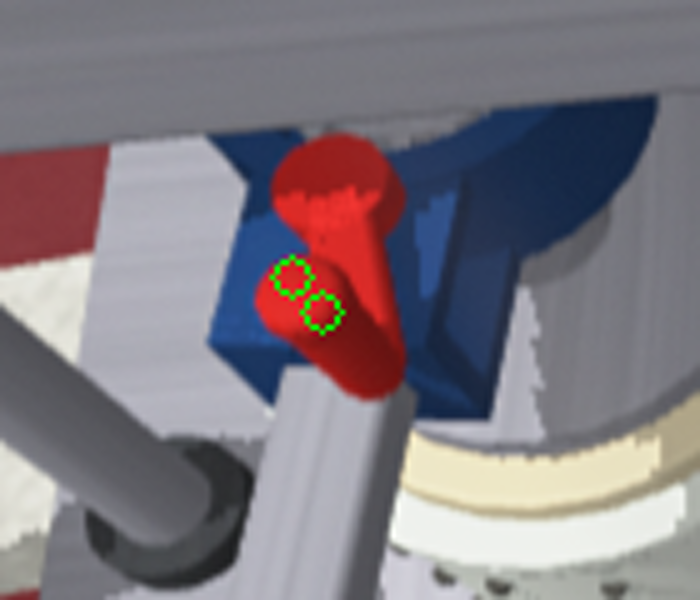

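>>> {"api": "send_rows", "payload": {"series": [1.1,-9.0,11.0,0,0,0,0,1.1,-9.0,11.0,0,0,0,0,1.1,-9.0,11.0,0,0,0,0,1.1,-9.0,11.0,0,0,0,0,1.1,-9.0,11.0,0,0,0,0,1.1,-9.0,11.0,0,0,0,0,1.1,-9.0,11.0,0,0,0,0]}}

```text
clock: 3.65
tcp_pos: [0.5586, -0.0155, 0.2247]
orientation: [0.033, 0.936, -0.079, 0.34]
wrist_force: [0.1, -0.4, 1.7]
finger_gap: -0.0
```

```bash
python3 - <<'E'
from h import *
A=att(-.23,np.radians(40)); s=get_state(); print(s["tcp_pos"],np.abs(s["qvel"]).max(),s["clock"],s["wrist_force"])
for l in (-.055,-.032,0,.02): print(rel(hpos(.076,l,.127,.22),A,s))
E
```

```text
[ 0.5585635  -0.0155308   0.22466886] 0.035351853881483736 3.65 [ 0.14993778 -0.40094596  1.69428577]
[-0.1 -6.2  0.5 -1.8 -0.   2.9]
[ 0.  -8.5  0.5 -1.8 -0.   2.9]
[  0.2 -11.7   0.6  -1.8  -0.    2.9]
[  0.3 -13.7   0.7  -1.8  -0.    2.9]
```

```bash
python3 - <<'E'
from h import *
s=get_state(); print(s["joint_pos"].round(3))
E
```

```text
[-0.166 -0.242 -0.771  0.344 -0.01   3.14 ]
```

>>> {"api": "send_rows", "payload": {"series": [0,-5,0.5,0,0,0,0,0,-5,0.5,0,0,0,0,0,-5,0.5,0,0,0,0,0,-5,0.5,0,0,0,0]}}

```text
clock: 3.98
tcp_pos: [0.5671, 0.008, 0.2215]
orientation: [0.029, 0.938, -0.058, 0.342]
wrist_force: [-0.6, 0.1, -0.5]
finger_gap: 0.0002
```

```bash
python3 - <<'E'
from h import *
A=att(-.23,np.radians(40)); s=get_state(); print(s["joint_pos"].round(3),s["tcp_pos"],np.abs(s["qvel"]).max(),s["clock"],s["wrist_force"])
for l in (-.055,-.032,0,.02): print(rel(hpos(.076,l,.127,.22),A,s))
E
```

```text
[-0.117 -0.221 -0.766  0.325 -0.018  3.141] [0.56706819 0.00796591 0.22147354] 0.0032535142941559347 3.9833 [-0.62160845  0.09757883 -0.53040518]
[-0.1 -3.7  0.  -3.1 -0.2  5. ]
[ 0.1 -6.   0.2 -3.1 -0.2  5. ]
[ 0.4 -9.2  0.3 -3.1 -0.2  5. ]
[  0.6 -11.2   0.5  -3.1  -0.2   5. ]
```

```bash
python3 - <<'E'
from h import *
s=get_state(); i=camera_info("wrist"); r=rot(s["orientation"])
print("cam in tool",r.inv().apply(i["xyz"]-s["tcp_pos"]).round(3),"cam z in tool",r.inv().apply(rot(i["attitude"]).apply([0,0,1])).round(2))
E
```

```text
cam in tool [ 0.068  0.    -0.164] cam z in tool [-0.27  0.    0.96]
```

>>> {"api": "send_rows", "payload": {"series": [0,0,-2,0,0,-72,0,0,0,-2,0,0,-72,0,0,0,-2,0,0,-72,0,0,0,-2,0,0,-72,0,0,0,-2,0,0,-72,0,0,0,-2,0,0,-72,0,0,0,-2,0,0,-72,0,0,0,-2,0,0,-72,0,0,0,-2,0,0,-72,0,0,0,-2,0,0,-72,0]}}

```text
clock: 4.82
tcp_pos: [0.5542, 0.0096, 0.2366]
orientation: [0.224, 0.793, 0.504, 0.26]
wrist_force: [-0.3, 0.4, -0.5]
finger_gap: 0.0
```

>>> {"api": "send_rows", "payload": {"series": [0,0,0,0,0,-72,0,0,0,0,0,0,-72,0,0,0,0,0,0,-72,0,0,0,0,0,0,-72,0,0,0,0,0,0,-72,0,0,0,0,0,0,-72,0,0,0,0,0,0,-72,0,0,0,0,0,0,-72,0,0,0,0,0,0,-72,0,0,0,0,0,0,-72,0]}}

```text
clock: 5.65
tcp_pos: [0.5542, 0.0096, 0.2366]
orientation: [0.334, 0.348, 0.873, 0.079]
wrist_force: [0.6, -0.3, -0.4]
finger_gap: 0.0
```

```bash
cat >> h.py <<'E'
def attf(head,lean): return att(head,lean)*R.from_euler('z',np.pi)
def show(s):
    print(s["clock"],"tcp",s["tcp_pos"].round(4),"F",s["wrist_force"].round(1),"j",s["joint_pos"].round(2),"qv",np.abs(s["qvel"]).max().round(3))
E
python3 - <<'E'
from h import *
A=attf(-.23,np.radians(40)); s=get_state(); show(s)
for l in (-.055,-.032,0,.02): print(rel(hpos(.076,l,.127,.22),A,s))
E
```

```text
5.65 tcp [0.5542 0.0096 0.2366] F [ 0.6 -0.3 -0.4] j [-0.12 -0.26 -0.76  0.38 -0.02  0.64] qv 1.486
[  2.3   3.    2.    3.   -0.8 -31.4]
[  3.5   4.9   2.2   3.   -0.8 -31.4]
[  5.1   7.7   2.3   3.   -0.8 -31.4]
[  6.2   9.4   2.4   3.   -0.8 -31.4]
```

>>> {"api": "send_rows", "payload": {"series": [2.3,3.0,2.0,3,-0.8,-30,0,2.3,3.0,2.0,3,-0.8,-30,0,2.3,3.0,2.0,3,-0.8,-30,0,2.3,3.0,2.0,3,-0.8,-30,0,2.3,3.0,2.0,3,-0.8,-30,0,2.3,3.0,2.0,3,-0.8,-30,0]}}

```text
clock: 6.15
tcp_pos: [0.5716, 0.0458, 0.2202]
orientation: [0.34, 0.122, 0.932, -0.033]
wrist_force: [0.1, 0.7, -0.5]
finger_gap: 0.0002
```

```bash
python3 - <<'E'
from h import *
A=attf(-.23,np.radians(40)); s=get_state(); show(s)
for l in (-.055,-.032,0,.02): print(rel(hpos(.076,l,.127,.22),A,s))
E
```

```text
6.15 tcp [0.5716 0.0458 0.2202] F [ 0.1  0.7 -0.5] j [ 0.03 -0.18 -0.73  0.34 -0.17  0.24] qv 0.046
[ 0.  -0.1  0.   0.1 -0.1 -1.8]
[ 0.1  2.2  0.   0.1 -0.1 -1.8]
[ 0.2  5.4  0.   0.1 -0.1 -1.8]
[ 0.2  7.4  0.   0.1 -0.1 -1.8]
```

>>> {"api": "send_rows", "payload": {"series": [0,2,0,0,0,-1.8,0,0,2.5,0,0,0,-1.8,0,0,3,0,0,0,-1.8,0,0,3.5,0,0,0,-1.8,0,0.1,4,0,0,0,-1.8,0,0.1,4.5,0,0,0,-1.8,0,0.1,4.5,0,0,0,-1.8,0]}}

```text
clock: 6.73
tcp_pos: [0.5823, 0.0902, 0.2199]
orientation: [0.339, 0.107, 0.934, -0.039]
wrist_force: [0.1, 1.2, 0.0]
finger_gap: -0.0002
```

```bash
python3 - <<'E'
from h import *
s=get_state(); show(s)
for c in ("wrist","top"):
    i=camera_info(c); im=read_camera(c); cv2.imwrite(f"pics/p_{c}.png",im)
    for n in ["selector","handle_grip"]: print(c,n,[(round(d["p"],2),d["box"]) for d in silhouettes(c,n)[:2]])
    for k in (-.0117,.0117): print(k,proj(c,hpos(.07,k,.127,.23),i).round())
a=cv2.imread("pics/p_top.png")[150:290,200:340]; b=cv2.imread("pics/p_wrist.png")
cv2.imwrite("pics/p.png",np.hstack([cv2.resize(a,(400,400),interpolation=cv2.INTER_CUBIC),cv2.resize(b,(400,300)) if 0 else cv2.copyMakeBorder(cv2.resize(b,(400,300)),0,100,0,0,0)]))
E
```

```text
6.7333 tcp [0.5823 0.0902 0.2199] F [0.1 1.2 0. ] j [ 0.14 -0.13 -0.69  0.35 -0.24  0.29] qv 0.018
wrist selector [(0.85, [305.8, 267.7, 43.9, 36.4])]
wrist handle_grip [(0.74, [276.7, 0.0, 123.7, 341.0])]
-0.0117 [313. 319.]
0.0117 [366. 319.]
top selector [(0.38, [278.7, 176.5, 5.0, 15.7])]
top handle_grip [(0.56, [265.2, 179.9, 26.0, 16.5])]
-0.0117 [280. 190.]
0.0117 [269. 188.]
```

View pics/p.png

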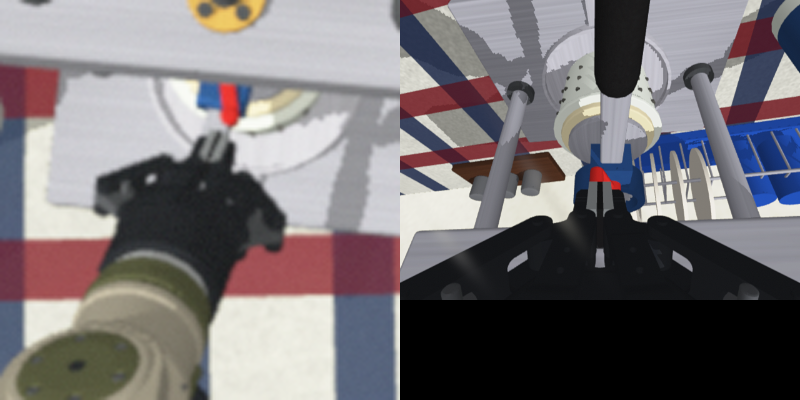

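```bash
python3 - <<'E'
from h import *
s=get_state(); i=camera_info("top")
p=proj("top",s["tcp_pos"],i); print(p,(p-[200,150])*400/140)
a=cv2.imread("pics/p_top.png"); b=cv2.imread("pics/p_wrist.png"); w=camera_info("wrist")
a=a[165:225,245:305]; b=b[230:350,250:400]
print(proj("wrist",s["tcp_pos"],w))
cv2.imwrite("pics/p2.png",np.hstack([cv2.resize(a,(400,400),interpolation=cv2.INTER_CUBIC),cv2.copyMakeBorder(cv2.resize(b,(400,320),interpolation=cv2.INTER_CUBIC),0,80,0,0,0)]))
E
```

```text
[279.00896463 193.82248114] [225.73989893 125.20708898]
[320.89755713 292.43492547]
```

View pics/p2.png

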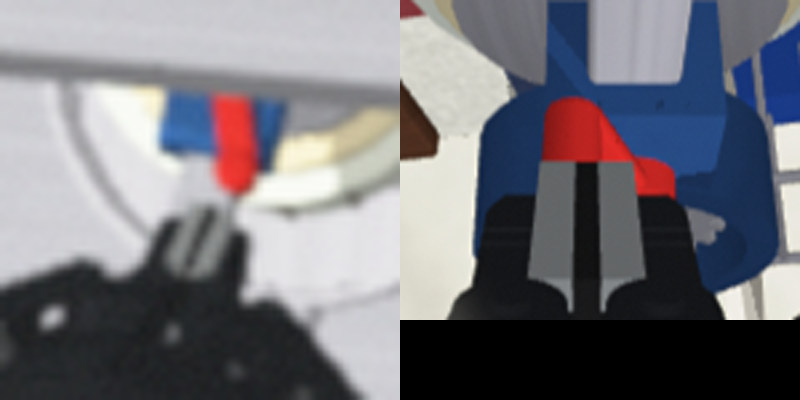

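```bash
python3 - <<'E'
from h import *
A=attf(-.23,np.radians(40)); s=get_state()
for a,l,z in ((.08,-.05,.22),(.062,-.05,.217),(.062,-.01,.217),(.062,.01,.217)): print(rel(hpos(a,l,.127,z),A,s))
E
```

```text
[ 0.3 -4.1 -0.3  0.1 -0.1  0.1]
[-0.9 -4.1  1.1  0.1 -0.1  0.1]
[-0.9 -0.1  1.1  0.1 -0.1  0.1]
[-0.9  1.9  1.1  0.1 -0.1  0.1]
```

>>> {"api": "send_rows", "payload": {"series": [0.3,-4.1,-0.3,0,0,0,0,0.3,-4.1,-0.3,0,0,0,0,-0.9,-4.1,1.1,0,0,0,0,-0.9,-4.1,1.1,0,0,0,0,-0.9,-2.5,1.1,0,0,0,0,-0.9,-1.7,1.1,0,0,0,0,-0.9,-1.2,1.1,0,0,0,0,-0.9,-0.7,1.1,0,0,0,0,-0.9,-0.2,1.1,0,0,0,0,-0.9,0.2,1.1,0,0,0,0]}}

```text
clock: 7.87
tcp_pos: [0.5961, 0.0891, 0.2173]
orientation: [0.339, 0.107, 0.934, -0.039]
wrist_force: [0.5, 0.4, -0.2]
finger_gap: 0.0001
```

```bash
cat > look.py <<'E'
from h import *
import sys
s=get_state(); show(s)
for c in ("wrist","top"):
    i=camera_info(c); im=read_camera(c); cv2.imwrite(f"pics/q_{c}.png",im)
    for n in ["selector","handle_grip"]: print(c,n,[(round(d["p"],2),d["box"]) for d in silhouettes(c,n)[:2]])
    for k in (-.0117,.0117): print(k,proj(c,hpos(.07,k,.127,.21),i).round())
a=cv2.imread("pics/q_top.png"); b=cv2.imread("pics/q_wrist.png")
cv2.imwrite(sys.argv[1],np.hstack([cv2.resize(a[160:230,240:310],(400,400),interpolation=cv2.INTER_CUBIC),cv2.copyMakeBorder(cv2.resize(b[200:350,230:420],(400,316),interpolation=cv2.INTER_CUBIC),0,84,0,0,0)]))
E
python3 look.py pics/q1.png
```

```text
7.8667 tcp [0.5961 0.0891 0.2173] F [ 0.5  0.4 -0.2] j [ 0.14 -0.1  -0.67  0.34 -0.23  0.28] qv 0.106
wrist selector [(0.94, [296.1, 254.2, 52.4, 49.1])]
wrist handle_grip [(0.85, [271.8, 0.0, 123.8, 340.1])]
-0.0117 [309. 270.]
0.0117 [362. 270.]
top selector [(0.5, [276.8, 178.2, 6.2, 11.0])]
top handle_grip [(0.64, [267.2, 175.9, 20.8, 17.5])]
-0.0117 [281. 192.]
0.0117 [270. 189.]
```

View pics/q1.png

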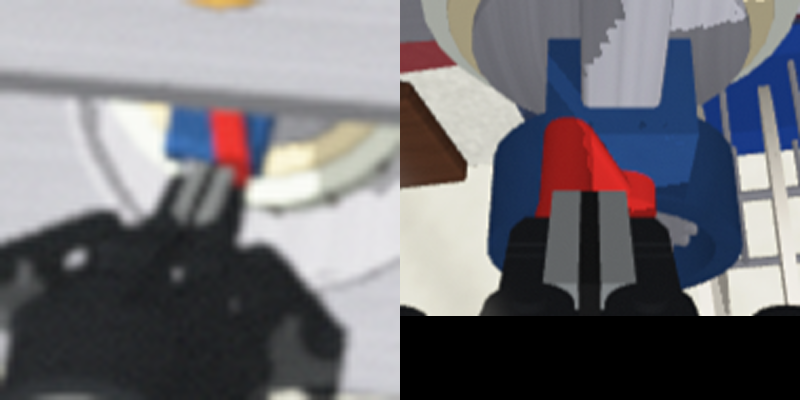

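>>> {"api": "send_rows", "payload": {"series": [0,-4,0,0,0,0,0,0,-4.2,0,0,0,0,0,-0.8,-4.2,0.6,0,0,0,0,-0.8,-4.2,0.6,0,0,0,0,-0.8,-3,0.6,0,0,0,0,-0.8,-2.2,0.6,0,0,0,0,-0.8,-1.7,0.6,0,0,0,0,-0.8,-1.2,0.6,0,0,0,0,-0.8,-0.7,0.6,0,0,0,0,-0.8,-0.2,0.6,0,0,0,0]}}

```text
clock: 9.0
tcp_pos: [0.6054, 0.085, 0.2175]
orientation: [0.338, 0.107, 0.934, -0.039]
wrist_force: [-0.2, -0.0, -0.9]
finger_gap: 0.0005
```

```bash
python3 look.py pics/q2.png
```

```text
9.0 tcp [0.6054 0.085  0.2175] F [-0.2 -0.  -0.9] j [ 0.12 -0.08 -0.66  0.33 -0.22  0.27] qv 0.134
wrist selector [(0.93, [321.0, 240.9, 45.0, 66.7]), (0.41, [263.3, 160.0, 137.8, 86.1])]
wrist handle_grip [(0.69, [274.0, 0.0, 129.1, 334.2])]
-0.0117 [313. 257.]
0.0117 [368. 257.]
top selector [(0.41, [263.7, 178.8, 16.4, 10.6]), (0.27, [129.9, 232.7, 54.7, 36.3])]
top handle_grip [(0.48, [264.9, 178.5, 22.8, 12.1])]
-0.0117 [281. 192.]
0.0117 [270. 189.]
```

View pics/q2.png

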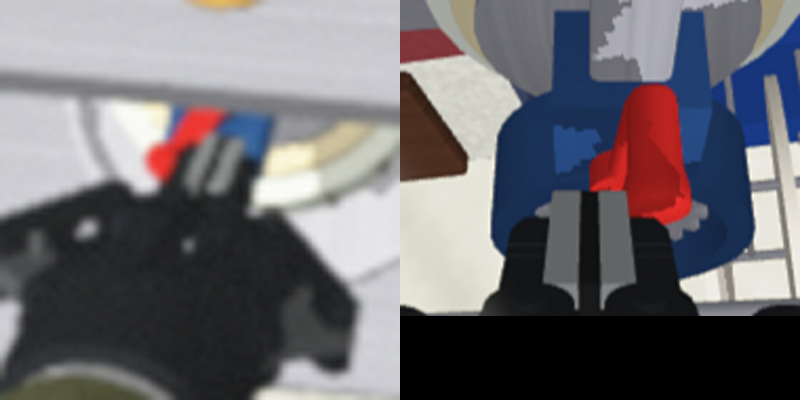

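>>> {"api": "send_rows", "payload": {"series": [0,-1,0,0,0,0,0,0,-1,-2,0,0,0,0,0,-1,-6,0,0,0,0,0,-1,-10,0,0,0,0.6,0,-1,-11,0,0,0,0.6,0,-1,-11,0,0,0,0.6]}}

```text
clock: 9.8
tcp_pos: [0.5349, 0.0904, 0.307]
orientation: [0.342, 0.107, 0.933, -0.038]
wrist_force: [1.0, 0.2, -0.6]
finger_gap: 0.0355
```

```bash
python3 - <<'E'
from h import *
A=attf(-.231,np.radians(15)); s=get_state(); show(s)
for a,l,z in ((.19,0,.28),(.19,0,.163)): print(rel(hpos(a,l,.127,z),A,s))
E
```

```text
9.8 tcp [0.5349 0.0904 0.307 ] F [ 1.   0.2 -0.6] j [ 0.16 -0.28 -0.58  0.6  -0.25  0.31] qv 0.062
[ 6.9  1.9 -2.3  0.2 25.2  0.1]
[14.5  1.9  6.6  0.2 25.2  0.1]
```

>>> {"api": "send_rows", "payload": {"series": [6.9,1.9,-2.3,0,25,0,0.6,6.9,1.9,-2.3,0,25,0,0.6,6.9,1.9,-2.3,0,25,0,0.6,6.9,1.9,-2.3,0,25,0,0.6,6.9,1.9,-2.3,0,25,0,0.6,6.9,1.9,-2.3,0,25,0,0.6]}}

```text
clock: 10.3
tcp_pos: [0.4738, 0.1233, 0.2739]
orientation: [0.128, 0.114, 0.985, -0.015]
wrist_force: [-0.0, 0.2, -0.1]
finger_gap: 0.0512
```

```bash
python3 - <<'E'
from h import *
A=attf(-.231,np.radians(15)); s=get_state(); show(s); print(s["finger_gap"])
i=camera_info("wrist"); im=read_camera("wrist"); g=cv2.cvtColor(im,cv2.COLOR_BGR2GRAY)
m=silhouettes("wrist","handle_grip"); M=m[0]["pixels"]; print(m[0]["p"],m[0]["box"])
for r in (.14,.17,.19,.22,.24):
    u=proj("wrist",hpos(r,0,.127,.19),i); row=int(round(u[1]))
    if 0<=row<480:
        c=np.flatnonzero(M[row]); print(r,u.round(),(c.min(),c.max()) if len(c) else None)
cv2.imwrite("pics/g.png",im)
for a,l,z in ((.19,0,.28),(.19,0,.163)): print(rel(hpos(a,l,.127,z),A,s))
E
```

```text
10.3 tcp [0.4738 0.1233 0.2739] F [-0.   0.2 -0.1] j [ 0.15 -0.07 -0.27  1.12 -0.1   0.37] qv 0.047
0.051206535383197666
0.61 [283.0, 116.7, 80.8, 309.7]
0.14 [322. 274.] (np.int64(305), np.int64(338))
0.17 [322. 236.] (np.int64(304), np.int64(340))
0.19 [322. 209.] (np.int64(304), np.int64(339))
0.22 [322. 163.] (np.int64(302), np.int64(343))
0.24 [323. 129.] (np.int64(303), np.int64(342))
[-0.1  0.1 -0.6 -0.  -0.2  0.1]
[ 2.9  0.1 10.7 -0.  -0.2  0.1]
```

View pics/g.png

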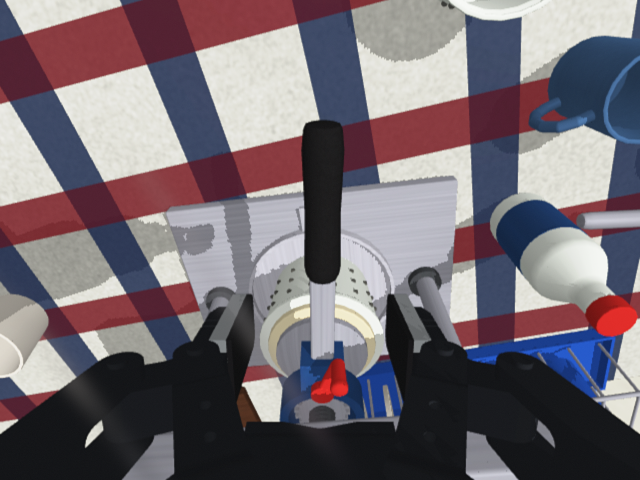

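>>> {"api": "send_rows", "payload": {"series": [0.7,0.1,3,0,0,0,0.6,1.5,0.1,6,0,0,0,0.6,2.3,0.1,9,0,0,0,0.6,2.9,0.1,10.7,0,0,0,0.6,2.9,0.1,10.7,0,0,0,0.5,2.9,0.1,10.7,0,0,0,0.38,2.9,0.1,10.7,0,0,0,0.38]}}

```text
clock: 10.98
tcp_pos: [0.473, 0.1255, 0.1663]
orientation: [0.13, 0.113, 0.985, -0.014]
wrist_force: [0.5, -0.3, 0.2]
finger_gap: 0.0325
```

```bash
cat > arc.py <<'E'
from h import *
import sys
# arc.py z th1 th2 ... : rows from current pose to handle angles
s=get_state(); show(s); print("gap",s["finger_gap"].round(4))
p=s["tcp_pos"][:2]-C; th=np.arctan2(p[1],-p[0])-YAW
a=th+YAW; f=s["wrist_force"]; print("tool th",th.round(3),"radius",np.hypot(*p).round(4),"push left(+) on handle",-(f[0]*np.sin(a)+f[1]*np.cos(a)).round(2))
z=float(sys.argv[1])
for t in map(float,sys.argv[2:]):
    print(t,rel(hpos(.19,0,t,z),attf(-(t+YAW),np.radians(15)),s).tolist())
E
python3 arc.py .163 .05 -.03 -.11 -.19 -.27 -.35 -.43 -.51 -.59 -.66
```

```text
10.9833 tcp [0.473  0.1255 0.1663] F [ 0.5 -0.3  0.2] j [ 0.16 -0.03 -0.5   0.85 -0.1   0.38] qv 0.031Traceback (most recent call last):
  File "arc.py", line 4, in <module>
    s=get_state(); show(s); print("gap",s["finger_gap"].round(4))
                                        ^^^^^^^^^^^^^^^^^^^^^
AttributeError: 'float' object has no attribute 'round'
```

```bash
sed -i 's/s\["finger_gap"\].round(4)/s["finger_gap"]/' arc.py; python3 arc.py .163 .05 -.03 -.11 -.19 -.27 -.35 -.43 -.51 -.59 -.66
```

```text
10.9833 tcp [0.473  0.1255 0.1663] F [ 0.5 -0.3  0.2] j [ 0.16 -0.03 -0.5   0.85 -0.1   0.38] qv 0.031
gap 0.03248543948759002
tool th 0.132 radius 0.1902 push left(+) on handle 0.22
0.05 [0.0, -1.6, 0.3, -1.1, 0.0, -4.1]
-0.03 [-0.2, -3.1, 0.4, -2.2, 0.0, -8.5]
-0.11 [-0.4, -4.6, 0.5, -3.4, 0.0, -12.9]
-0.19 [-0.8, -6.0, 0.6, -4.6, 0.0, -17.4]
-0.27 [-1.3, -7.4, 0.7, -5.8, 0.0, -21.8]
-0.35 [-2.0, -8.8, 0.9, -7.0, 0.0, -26.2]
-0.43 [-2.7, -10.1, 1.1, -8.2, 0.0, -30.7]
-0.51 [-3.5, -11.4, 1.3, -9.4, 0.0, -35.1]
-0.59 [-4.4, -12.6, 1.5, -10.5, 0.0, -39.5]
-0.66 [-5.3, -13.6, 1.7, -11.6, 0.0, -43.4]
```

>>> {"api": "send_rows", "payload": {"series": [0.0,-1.6,0.3,-1.1,0,-4.1,0.38,-0.2,-3.1,0.4,-2.2,0,-8.5,0.38,-0.4,-4.6,0.5,-3.4,0,-12.9,0.38,-0.8,-6.0,0.6,-4.6,0,-17.4,0.38,-0.8,-6.0,0.6,-4.6,0,-17.4,0.38]}}

```text
clock: 11.4
tcp_pos: [0.47, 0.0626, 0.1638]
orientation: [0.132, -0.043, 0.99, 0.005]
wrist_force: [0.3, -0.3, 0.6]
finger_gap: 0.0326
```

```bash
python3 arc.py .163  -.27 -.35 -.43 -.51 -.59 -.67 -.75
```

```text
11.4 tcp [0.47   0.0626 0.1638] F [ 0.3 -0.3  0.6] j [-0.06 -0.08 -0.57  0.83  0.04 -0.14] qv 0.197
gap 0.032624818811137185
tool th -0.202 radius 0.1889 push left(+) on handle 0.34
-0.27 [0.1, -1.3, 0.1, -1.3, 0.1, -4.4]
-0.35 [-0.1, -2.8, 0.1, -2.5, 0.1, -8.8]
-0.43 [-0.4, -4.3, 0.2, -3.7, 0.1, -13.3]
-0.51 [-0.8, -5.8, 0.3, -4.9, 0.1, -17.7]
-0.59 [-1.3, -7.2, 0.5, -6.1, 0.1, -22.1]
-0.67 [-1.9, -8.6, 0.6, -7.3, 0.1, -26.5]
-0.75 [-2.7, -9.9, 0.8, -8.5, 0.1, -31.0]
```

>>> {"api": "send_rows", "payload": {"series": [0.1,-1.3,0.1,-1.3,0,-4.4,0.38,-0.1,-2.8,0.1,-2.5,0,-8.8,0.38,-0.4,-4.3,0.2,-3.7,0,-13.3,0.38,-0.8,-5.8,0.3,-4.9,0,-17.7,0.38,-1.3,-7.2,0.5,-6.1,0,-22.1,0.38,-1.9,-8.6,0.6,-7.3,0,-26.5,0.38,-2.7,-9.9,0.8,-8.5,0,-31,0.38,-2.7,-9.9,0.8,-8.5,0,-31,0.38]}}

```text
clock: 12.07
tcp_pos: [0.5077, -0.034, 0.1618]
orientation: [0.124, -0.314, 0.94, 0.042]
wrist_force: [1.9, 0.2, 0.2]
finger_gap: 0.0323
```

```bash
python3 - <<'E'
from h import *
i=camera_info("wrist"); im=read_camera("wrist"); cv2.imwrite("pics/r.png",im)
for n in ("handle_grip","selector"):
  m=silhouettes("wrist",n)
  print(n,[(d["p"],d["box"]) for d in m[:2]])
i=camera_info("top"); read_camera("top"); m=silhouettes("top","handle_grip"); print([(d["p"],d["box"]) for d in m[:2]])
E
python3 arc.py .163 -.67 -.55 -.43 -.31 -.19 -.07 .05 .17 .29 .41
```

```text
handle_grip [(0.68, [297.7, 200.6, 68.1, 230.1]), (0.55, [118.3, 161.4, 393.9, 318.3])]
selector []
[(0.91, [290.6, 179.6, 53.4, 56.5])]
12.3167 tcp [ 0.5042 -0.0305  0.1607] F [-0.6  0.6 -0.4] j [-0.36  0.06 -0.42  0.95  0.22 -0.99] qv 0.012
gap 0.032421299540284554
tool th -0.731 radius 0.19 push left(+) on handle -0.87
-0.67 [-0.1, 1.2, -0.2, 1.4, -0.1, 4.4]
-0.55 [-0.4, 3.4, -0.1, 3.2, -0.1, 11.0]
-0.43 [-1.0, 5.6, 0.0, 5.0, -0.1, 17.7]
-0.31 [-1.8, 7.7, 0.3, 6.7, -0.1, 24.3]
-0.19 [-2.9, 9.7, 0.6, 8.5, -0.1, 31.0]
-0.07 [-4.1, 11.6, 0.9, 10.3, -0.1, 37.6]
0.05 [-5.6, 13.3, 1.3, 12.0, -0.2, 44.3]
0.17 [-7.3, 14.8, 1.8, 13.8, -0.2, 50.9]
0.29 [-9.1, 16.0, 2.3, 15.6, -0.2, 57.6]
0.41 [-11.1, 17.1, 2.8, 17.4, -0.2, 64.2]
```

View pics/r.png

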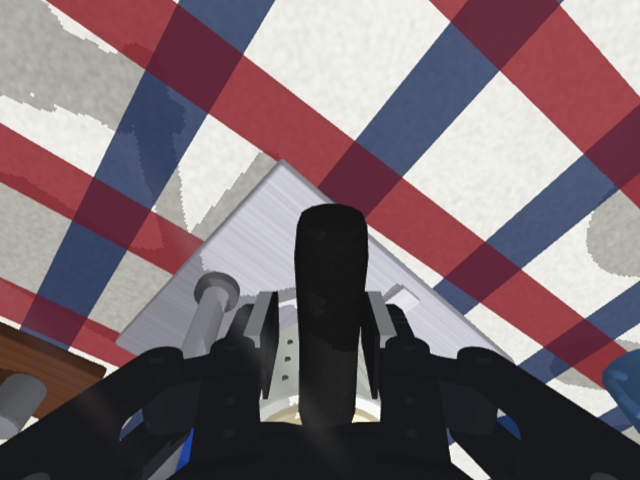

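>>> {"api": "send_rows", "payload": {"series": [-0.1,1.2,-0.2,1.4,0,4.4,0.38,-0.4,3.4,-0.1,3.2,0,11,0.38,-1.0,5.6,0,5,0,17.7,0.38,-1.8,7.7,0.3,6.7,0,24.3,0.38,-2.9,9.7,0.6,8.5,0,31,0.38,-4.1,11.6,0.9,10.3,0,37.6,0.38,-5.6,13.3,1.3,12,0,44.3,0.38,-7.3,14.8,1.8,13.8,0,50.9,0.38,-9.1,16,2.3,15.6,0,57.6,0.38,-11.1,17.1,2.8,17.4,0,64.2,0.38]}}

```text
clock: 13.15
tcp_pos: [0.4899, 0.1744, 0.1624]
orientation: [0.125, 0.234, 0.964, -0.033]
wrist_force: [0.3, -5.4, -1.2]
finger_gap: 0.0322
```

```bash
python3 arc.py .161 .41 .45 .53 .61 .69 .77 .85
```

```text
13.15 tcp [0.4899 0.1744 0.1624] F [ 0.3 -5.4 -1.2] j [ 0.3   0.09 -0.39  0.91 -0.18  0.76] qv 2.178
gap 0.0322350549570549
tool th 0.403 radius 0.1923 push left(+) on handle 4.55
0.41 [-0.2, 0.1, 0.2, 0.3, -0.1, 2.1]
0.45 [-0.2, 0.9, 0.2, 0.9, -0.1, 4.3]
0.53 [-0.4, 2.4, 0.2, 2.0, -0.1, 8.7]
0.61 [-0.7, 3.9, 0.3, 3.2, -0.1, 13.2]
0.69 [-1.1, 5.3, 0.4, 4.4, -0.1, 17.6]
0.77 [-1.6, 6.8, 0.5, 5.6, -0.1, 22.0]
0.85 [-2.2, 8.1, 0.7, 6.8, -0.1, 26.4]
```

>>> {"api": "send_rows", "payload": {"series": [-0.2,0.9,0.2,0.9,0,3,0.38,-0.4,2.4,0.2,2.0,0,7.5,0.38,-0.7,3.9,0.3,3.2,0,12,0.38,-1.1,5.3,0.4,4.4,0,16.4,0.38,-1.6,6.8,0.5,5.6,0,21,0.38,-2.2,8.1,0.7,6.8,0,25.4,0.38]}}

```text
clock: 13.65
tcp_pos: [0.5477, 0.2363, 0.1609]
orientation: [0.114, 0.446, 0.886, -0.061]
wrist_force: [-2.8, -4.0, 0.5]
finger_gap: 0.0326
```

```bash
python3 arc.py .160 .77 .64 .51 .38 .25 .12 -.01 -.14 -.27 -.40
```

```text
13.65 tcp [0.5477 0.2363 0.1609] F [-2.8 -4.   0.5] j [ 0.41  0.34 -0.06  1.11 -0.25  1.33] qv 1.08
gap 0.032584370327933945
tool th 0.849 radius 0.1905 push left(+) on handle 4.56
0.77 [-0.0, -1.5, 0.1, -1.2, -0.1, -3.2]
0.64 [-0.3, -4.0, 0.2, -3.1, -0.1, -10.4]
0.51 [-0.9, -6.3, 0.4, -5.1, -0.2, -17.6]
0.38 [-1.8, -8.6, 0.6, -7.0, -0.2, -24.8]
0.25 [-3.0, -10.8, 1.0, -8.9, -0.2, -32.0]
0.12 [-4.4, -12.8, 1.4, -10.8, -0.2, -39.2]
-0.01 [-6.1, -14.5, 1.8, -12.7, -0.2, -46.4]
-0.14 [-8.0, -16.0, 2.3, -14.6, -0.3, -53.6]
-0.27 [-10.0, -17.3, 2.9, -16.6, -0.3, -60.8]
-0.4 [-12.2, -18.3, 3.5, -18.5, -0.3, -68.0]
```

>>> {"api": "send_rows", "payload": {"series": [0,-1.5,0.1,-1.2,0,-4,0.38,-0.3,-4,0.2,-3.1,0,-11,0.38,-0.9,-6.3,0.4,-5.1,0,-18,0.38,-1.8,-8.6,0.6,-7,0,-25,0.38,-3,-10.8,1,-8.9,0,-32.5,0.38,-4.4,-12.8,1.4,-10.8,0,-39.5,0.38,-6.1,-14.5,1.8,-12.7,0,-46.5,0.38,-8,-16,2.3,-14.6,0,-53.6,0.38,-10,-17.3,2.9,-16.6,0,-60.8,0.38,-12.2,-18.3,3.5,-18.5,0,-68,0.38]}}

```text
clock: 14.48
tcp_pos: [0.4763, 0.0298, 0.1597]
orientation: [0.129, -0.096, 0.987, 0.015]
wrist_force: [-0.9, 2.9, 0.2]
finger_gap: 0.0322
```

```bash
python3 arc.py .160 -.48 -.58 -.68 -.78 -.85
```

```text
14.4833 tcp [0.4763 0.0298 0.1597] F [-0.9  2.9  0.2] j [-0.17 -0.06 -0.56  0.84  0.1  -0.36] qv 2.177
gap 0.0321546777968383
tool th -0.379 radius 0.1888 push left(+) on handle -3.04
-0.48 [-0.1, -1.9, -0.0, -2.4, -0.0, -10.1]
-0.58 [-0.6, -3.8, 0.1, -3.9, -0.0, -15.6]
-0.68 [-1.2, -5.6, 0.2, -5.3, -0.0, -21.2]
-0.78 [-1.9, -7.3, 0.4, -6.8, 0.0, -26.7]
-0.85 [-2.6, -8.4, 0.6, -7.9, 0.0, -30.6]
```

>>> {"api": "send_rows", "payload": {"series": [-0.1,-1.9,0,-1.6,0,-6,0.38,-0.6,-3.8,0.1,-3,0,-11.6,0.38,-1.2,-5.6,0.2,-4.5,0,-17,0.38,-1.9,-7.3,0.4,-6,0,-22.7,0.38,-2.6,-8.4,0.6,-7,0,-26.6,0.38,-2.6,-8.4,0.6,-7,0,-26.6,0.38]}}

```text
clock: 14.98
tcp_pos: [0.5217, -0.0503, 0.16]
orientation: [0.123, -0.325, 0.937, 0.043]
wrist_force: [0.0, -1.0, -0.3]
finger_gap: 0.0327
```

```bash
python3 arc.py .159 -.73 -.61 -.49 -.37 -.25 -.15 -.05
```

```text
14.9833 tcp [ 0.5217 -0.0503  0.16  ] F [ 0.  -1.  -0.3] j [-0.39  0.11 -0.37  0.96  0.23 -1.04] qv 0.14
gap 0.03272198587849665
tool th -0.871 radius 0.1892 push left(+) on handle 0.76
-0.73 [0.2, 2.7, 0.1, 0.7, -0.0, 2.3]
-0.61 [-0.0, 4.9, 0.1, 2.5, -0.0, 8.9]
-0.49 [-0.5, 7.2, 0.3, 4.3, -0.1, 15.5]
-0.37 [-1.3, 9.3, 0.5, 6.0, -0.1, 22.2]
-0.25 [-2.2, 11.3, 0.7, 7.8, -0.1, 28.8]
-0.15 [-3.2, 12.9, 1.0, 9.3, -0.1, 34.4]
-0.05 [-4.4, 14.4, 1.3, 10.8, -0.1, 39.9]
```

>>> {"api": "send_rows", "payload": {"series": [0.2,2.7,0.1,0.7,0,2.3,0.38,0,4.9,0.1,2.5,0,8.9,0.38,-0.5,7.2,0.3,4.3,0,15.5,0.38,-1.3,9.3,0.5,6,0,22.2,0.38,-2.2,11.3,0.7,7.8,0,28.8,0.38,-3.2,12.9,1,9.3,0,34.4,0.38,-4.4,14.4,1.3,10.8,0,39.9,0.38]}}

```text
clock: 15.57
tcp_pos: [0.465, 0.0933, 0.1594]
orientation: [0.131, 0.031, 0.991, -0.005]
wrist_force: [0.6, -7.1, -1.6]
finger_gap: 0.0328
```

```bash
python3 arc.py .159 -.02 .06 .14 .22 .30 .38 .46
```

```text
15.5667 tcp [0.465  0.0933 0.1594] F [ 0.6 -7.1 -1.6] j [ 0.05 -0.07 -0.57  0.81 -0.03  0.11] qv 1.951
gap 0.03277497517429999
tool th -0.041 radius 0.1934 push left(+) on handle 7.06
-0.02 [-0.3, 0.4, 0.1, 0.2, 0.0, 1.3]
0.06 [-0.4, 1.9, 0.1, 1.4, 0.1, 5.7]
0.14 [-0.6, 3.4, 0.2, 2.6, 0.1, 10.1]
0.22 [-0.9, 4.9, 0.3, 3.8, 0.1, 14.5]
0.3 [-1.4, 6.3, 0.4, 4.9, 0.1, 19.0]
0.38 [-1.9, 7.8, 0.5, 6.1, 0.1, 23.4]
0.46 [-2.6, 9.1, 0.7, 7.3, 0.1, 27.8]
```

>>> {"api": "send_rows", "payload": {"series": [-0.3,0.9,0.1,0.7,0,2.8,0.38,-0.4,1.9,0.1,1.4,0,5.7,0.38,-0.5,2.6,0.1,2,0,7.9,0.38,-0.6,3.4,0.2,2.6,0,10,0.38,-0.6,3.4,0.2,2.6,0,10,0.38]}}

```text
clock: 15.98
tcp_pos: [0.4725, 0.1272, 0.1581]
orientation: [0.128, 0.116, 0.985, -0.016]
wrist_force: [-2.6, -4.6, 2.5]
finger_gap: 0.0322
```

```bash
python3 arc.py .159 .14 .22 .30 .38 .46 .54
```

```text
15.9833 tcp [0.4725 0.1272 0.1581] F [-2.6 -4.6  2.5] j [ 0.17 -0.01 -0.51  0.83 -0.1   0.39] qv 0.092
gap 0.032185609931803326
tool th 0.14 radius 0.1911 push left(+) on handle 5.07
0.14 [-0.1, -0.0, -0.1, 0.1, -0.2, 0.5]
0.22 [-0.2, 1.5, -0.0, 1.2, -0.2, 4.9]
0.3 [-0.4, 3.0, 0.0, 2.4, -0.2, 9.4]
0.38 [-0.7, 4.5, 0.1, 3.6, -0.2, 13.8]
0.46 [-1.1, 6.0, 0.2, 4.8, -0.2, 18.2]
0.54 [-1.6, 7.4, 0.3, 6.0, -0.1, 22.6]
```

>>> {"api": "send_rows", "payload": {"series": [-0.1,0.8,0,0.6,0,2.5,0.38,-0.2,1.5,0,1.2,0,4.9,0.38,-0.3,2.3,0,1.8,0,7.2,0.38,-0.4,3,0,2.4,0,9.4,0.38,-0.5,3.8,0.1,3,0,11.6,0.38,-0.7,4.5,0.1,3.6,0,13.8,0.38]}}

```text
clock: 16.48
tcp_pos: [0.4879, 0.1677, 0.1581]
orientation: [0.124, 0.238, 0.963, -0.032]
wrist_force: [-7.6, -6.3, 1.4]
finger_gap: 0.0324
```

```bash
python3 arc.py .159 .38 .42 .46 .50 .54 .62 .7 .78
```

```text
16.4833 tcp [0.4879 0.1677 0.1581] F [-7.6 -6.3  1.4] j [ 0.29  0.09 -0.4   0.9  -0.18  0.76] qv 0.665
gap 0.032409118858649597
tool th 0.368 radius 0.1909 push left(+) on handle 9.1
0.38 [-0.1, 0.2, -0.1, -0.2, -0.3, -0.1]
0.42 [-0.1, 1.0, -0.1, 0.4, -0.3, 2.2]
0.46 [-0.2, 1.8, -0.1, 1.0, -0.3, 4.4]
0.5 [-0.2, 2.5, -0.0, 1.6, -0.3, 6.6]
0.54 [-0.3, 3.3, -0.0, 2.2, -0.3, 8.8]
0.62 [-0.6, 4.8, 0.1, 3.3, -0.3, 13.2]
0.7 [-1.0, 6.2, 0.2, 4.5, -0.3, 17.7]
0.78 [-1.6, 7.6, 0.3, 5.7, -0.3, 22.1]
```

>>> {"api": "send_rows", "payload": {"series": [-0.1,0.6,-0.1,0.4,0,1.1,0.38,-0.1,1,-0.1,0.7,0,2.2,0.38,-0.2,1.4,-0.1,1,0,3.3,0.38,-0.2,1.8,-0.1,1.3,0,4.4,0.38]}}

```text
clock: 16.82
tcp_pos: [0.4967, 0.1825, 0.1586]
orientation: [0.121, 0.276, 0.953, -0.039]
wrist_force: [-6.9, -5.3, -2.6]
finger_gap: 0.0323
```

```bash
python3 arc.py .159 .46 .5 .54 .58
```

```text
16.8167 tcp [0.4967 0.1825 0.1586] F [-6.9 -5.3 -2.6] j [ 0.32  0.13 -0.35  0.93 -0.2   0.87] qv 0.336
gap 0.03228639572985813
tool th 0.458 radius 0.1906 push left(+) on handle 8.14
0.46 [-0.1, 0.0, -0.0, -0.4, -0.4, 0.1]
0.5 [-0.1, 0.8, -0.0, 0.2, -0.4, 2.3]
0.54 [-0.1, 1.6, -0.0, 0.8, -0.4, 4.5]
0.58 [-0.2, 2.3, -0.0, 1.3, -0.4, 6.7]
```

>>> {"api": "send_rows", "payload": {"series": [-0.1,0.8,0,0.6,0,2.3,0.38,-0.1,1.2,0,0.9,0,3.4,0.38,-0.1,1.6,0,1.2,0,4.5,0.38,-0.2,2,0,1.5,0,5.6,0.38,-0.2,2.4,0,1.8,0,6.8,0.38]}}

```text
clock: 17.23
tcp_pos: [0.5109, 0.2016, 0.1589]
orientation: [0.118, 0.334, 0.934, -0.047]
wrist_force: [-6.6, -5.6, -3.3]
finger_gap: 0.0327
```

```bash
python3 arc.py .159 .58 .62 .66 .7 .75
```

```text
17.2333 tcp [0.5109 0.2016 0.1589] F [-6.6 -5.6 -3.3] j [ 0.36  0.2  -0.26  0.99 -0.22  1.03] qv 0.34
gap 0.032651057242530375
tool th 0.583 radius 0.1902 push left(+) on handle 8.5
0.58 [-0.0, -0.1, -0.0, -0.5, -0.4, -0.1]
0.62 [-0.0, 0.7, -0.0, 0.1, -0.4, 2.2]
0.66 [-0.1, 1.5, 0.0, 0.7, -0.4, 4.4]
0.7 [-0.2, 2.2, 0.0, 1.2, -0.3, 6.6]
0.75 [-0.3, 3.2, 0.0, 2.0, -0.3, 9.4]
```

>>> {"api": "send_rows", "payload": {"series": [0,0.7,0,0.5,0,2.2,0.38,-0.1,1.5,0,1.1,0,4.4,0.38,-0.2,2.2,0,1.7,0,6.6,0.38,-0.2,2.7,0,2,0,8,0.38,-0.3,3.2,0,2.4,0,9.4,0.38]}}

```text
clock: 17.65
tcp_pos: [0.5331, 0.2245, 0.1593]
orientation: [0.114, 0.411, 0.902, -0.057]
wrist_force: [-8.2, -6.0, -6.9]
finger_gap: 0.0322
```

```bash
python3 arc.py .159 .75 .80 .85 .9
```

```text
17.65 tcp [0.5331 0.2245 0.1593] F [-8.2 -6.  -6.9] j [ 0.4   0.29 -0.14  1.07 -0.25  1.24] qv 0.358
gap 0.0322144880169444
tool th 0.751 radius 0.1903 push left(+) on handle 10.09
0.75 [-0.0, -0.0, 0.0, -0.5, -0.3, -0.0]
0.8 [-0.0, 0.9, 0.0, 0.2, -0.3, 2.8]
0.85 [-0.1, 1.9, 0.0, 1.0, -0.3, 5.5]
0.9 [-0.2, 2.8, 0.1, 1.7, -0.3, 8.3]
```

>>> {"api": "send_rows", "payload": {"series": [0,0.5,0,0.4,0,1.4,0.38,0,0.9,0,0.7,0,2.8,0.38,-0.1,1.4,0,1,0,4.1,0.38,-0.1,1.9,0,1.4,0,5.5,0.38]}}

```text
clock: 17.98
tcp_pos: [0.5478, 0.2361, 0.1595]
orientation: [0.112, 0.456, 0.881, -0.063]
wrist_force: [-7.6, -6.2, -6.0]
finger_gap: 0.0323
```

```bash
python3 arc.py .159 .85 .84
```

```text
17.9833 tcp [0.5478 0.2361 0.1595] F [-7.6 -6.2 -6. ] j [ 0.41  0.35 -0.06  1.12 -0.25  1.36] qv 0.36
gap 0.03230016338023833
tool th 0.849 radius 0.1903 push left(+) on handle 9.83
0.85 [-0.0, 0.0, 0.1, -0.5, -0.3, 0.0]
0.84 [-0.0, -0.2, 0.1, -0.6, -0.3, -0.5]
```

>>> {"api": "send_rows", "payload": {"series": [0,0.5,0,0.4,0,1.4,0.38,0,0.9,0,0.7,0,2.8,0.38,-0.1,1.4,0,1,0,4.1,0.38,-0.1,1.8,0,1.3,0,5,0.38]}}

```text
clock: 18.32
tcp_pos: [0.563, 0.246, 0.1597]
orientation: [0.109, 0.495, 0.86, -0.068]
wrist_force: [-8.2, -6.1, -6.7]
finger_gap: 0.0323
```

```bash
python3 arc.py .159 .93 .90
```

```text
18.3167 tcp [0.563  0.246  0.1597] F [-8.2 -6.1 -6.7] j [ 0.41  0.4   0.03  1.17 -0.26  1.46] qv 0.222
gap 0.032346998519347185
tool th 0.944 radius 0.1904 push left(+) on handle 10.19
0.93 [-0.0, -0.3, 0.1, -0.6, -0.3, -0.5]
0.9 [-0.0, -0.8, 0.1, -1.1, -0.3, -2.2]
```

>>> {"api": "send_rows", "payload": {"series": [0,0,0,0,0,0,0.38,0,-0.2,0,0,0,0,0.38,0,-0.4,0,0,0,0,0.4,0,-0.6,0,0,0,0,0.5,0,-0.6,0,0,0,0,0.6,0,-0.6,0,0,0,0,0.6,0,-0.6,0,0,0,0,0.6]}}

```text
clock: 18.9
tcp_pos: [0.563, 0.2446, 0.1628]
orientation: [0.112, 0.494, 0.86, -0.063]
wrist_force: [-6.4, -0.2, -2.1]
finger_gap: 0.0516
```

```bash
python3 - <<'E'
from h import *
s=get_state(); show(s); print(s["finger_gap"])
i=camera_info("wrist"); im=read_camera("wrist"); cv2.imwrite("pics/e.png",im)
m=silhouettes("wrist","handle_grip"); print([(d["p"],d["box"]) for d in m[:2]])
M=m[0]["pixels"]
for r in (200,240,280,320): c=np.flatnonzero(M[r]); print(r,(c.min(),c.max()) if len(c) else None)
E
```

```text
18.9 tcp [0.563  0.2446 0.1628] F [-6.4 -0.2 -2.1] j [ 0.41  0.39  0.01  1.16 -0.26  1.45] qv 0.007
0.05157450815030086
[(0.97, [234.8, 194.1, 90.9, 238.9])]
200 (np.int64(247), np.int64(295))
240 (np.int64(235), np.int64(307))
280 (np.int64(244), np.int64(311))
320 (np.int64(253), np.int64(314))
```

>>> {"api": "send_rows", "payload": {"series": [0,-0.3,0,0,0,0,0.6,0,-0.6,0,0,0,0,0.6,0,-0.9,0,0,0,0,0.6,0,-1.2,0,0,0,0,0.6,0,-1.2,0,0,0,0,0.6]}}

```text
clock: 19.42
tcp_pos: [0.554, 0.2378, 0.1634]
orientation: [0.113, 0.495, 0.859, -0.063]
wrist_force: [-1.1, -2.1, -0.4]
finger_gap: 0.0513
```

```bash
python3 - <<'E'
from h import *
s=get_state(); show(s); print(s["finger_gap"])
i=camera_info("wrist"); im=read_camera("wrist"); cv2.imwrite("pics/e.png",im)
m=silhouettes("wrist","handle_grip"); print([(d["p"],d["box"]) for d in m[:2]])
M=m[0]["pixels"]
for r in (200,240,280,320): c=np.flatnonzero(M[r]); print(r,(c.min(),c.max()) if len(c) else None)
E
```

```text
19.4167 tcp [0.554  0.2378 0.1634] F [-1.1 -2.1 -0.4] j [ 0.41  0.37 -0.02  1.15 -0.26  1.45] qv 0.01
0.05131807357065671
[(0.95, [232.9, 193.6, 99.3, 236.2])]
200 (np.int64(245), np.int64(292))
240 (np.int64(233), np.int64(305))
280 (np.int64(244), np.int64(311))
320 (np.int64(256), np.int64(316))
```

>>> {"api": "send_rows", "payload": {"series": [0,-0.3,0,0,0,0,0.6,0,-0.6,0,0,0,0,0.6,0,-0.9,0,0,0,0,0.6,0,-1.2,0,0,0,0,0.6,0,-1.2,0,0,0,0,0.6]}}

```text
clock: 19.93
tcp_pos: [0.5428, 0.2319, 0.1628]
orientation: [0.113, 0.494, 0.86, -0.063]
wrist_force: [-0.5, -1.3, 0.9]
finger_gap: 0.0514
```

```bash
python3 - <<'E'
from h import *
s=get_state(); show(s); print(s["finger_gap"])
i=camera_info("wrist"); im=read_camera("wrist"); cv2.imwrite("pics/e.png",im)
m=silhouettes("wrist","handle_grip"); print([(d["p"],d["box"]) for d in m[:2]])
M=m[0]["pixels"]
for r in (200,240,280,320): c=np.flatnonzero(M[r]); print(r,(c.min(),c.max()) if len(c) else None)
E
```

```text
19.9333 tcp [0.5428 0.2319 0.1628] F [-0.5 -1.3  0.9] j [ 0.41  0.35 -0.05  1.14 -0.26  1.45] qv 0.011
0.05139123643253243
[(0.82, [230.6, 198.0, 111.1, 233.7])]
200 None
240 (np.int64(230), np.int64(302))
280 (np.int64(242), np.int64(310))
320 (np.int64(258), np.int64(319))
```

>>> {"api": "send_rows", "payload": {"series": [0,-0.3,0,0,0,0,0.6,0,-0.6,0,0,0,0,0.6,0,-0.9,0,0,0,0,0.6,0,-1.2,0,0,0,0,0.6,0,-1.2,0,0,0,0,0.6]}}

```text
clock: 20.45
tcp_pos: [0.5325, 0.2259, 0.1627]
orientation: [0.113, 0.494, 0.86, -0.063]
wrist_force: [-0.0, -2.3, 0.2]
finger_gap: 0.0512
```

```bash
python3 - <<'E'
from h import *
s=get_state(); show(s); print(s["finger_gap"])
i=camera_info("wrist"); im=read_camera("wrist"); cv2.imwrite("pics/e.png",im)
m=silhouettes("wrist","handle_grip"); print([(d["p"],d["box"]) for d in m[:2]])
M=m[0]["pixels"]
for r in (200,240,280,320): c=np.flatnonzero(M[r]); print(r,(c.min(),c.max()) if len(c) else None)
E
```

```text
20.45 tcp [0.5325 0.2259 0.1627] F [-0.  -2.3  0.2] j [ 0.4   0.32 -0.09  1.13 -0.26  1.44] qv 0.011
0.051206362830201815
[(0.78, [228.6, 207.0, 123.0, 223.9])]
200 None
240 (np.int64(227), np.int64(298))
280 (np.int64(241), np.int64(310))
320 (np.int64(259), np.int64(322))
```

```bash
cat > th.py <<'E'
from h import *
from scipy.optimize import minimize_scalar
i=camera_info("wrist"); im=read_camera("wrist"); cv2.imwrite("pics/e.png",im)
m=silhouettes("wrist","handle_grip"); M=m[0]["pixels"]; s=get_state(); show(s)
b=m[0]["box"]; rows=np.arange(int(b[1])+25,330,8)
cen=np.array([np.flatnonzero(M[r])[[0,-1]].mean() for r in rows])
def f(t):
    P=np.array([proj("wrist",hpos(r,0,t,.187),i) for r in np.linspace(.10,.26,30)]); o=np.argsort(P[:,1])
    return np.mean((np.interp(rows,P[o,1],P[o,0])-cen)**2)
r=minimize_scalar(f,bounds=(-.3,1.3),method="bounded"); p=s["tcp_pos"][:2]-C
print("handle th",r.x,"rms px",r.fun**.5,"tool th",np.arctan2(p[1],-p[0])-YAW,"rad",np.hypot(*p))
E
python3 th.py
```

```text
20.65 tcp [0.5327 0.226  0.1626] F [-1.6 -1.9  0.2] j [ 0.4   0.32 -0.08  1.13 -0.26  1.44] qv 0.004
handle th 0.6988675152706646 rms px 1.3952871675632401 tool th 0.7539426156972867 rad 0.19163716866715114
```

>>> {"api": "send_rows", "payload": {"series": [0,-0.8,0,-0.6,0,-2.2,0.6,0.1,-1.6,0,-1.2,0,-4.4,0.6,0,-2.4,0,-1.8,0,-6.6,0.6,-0.1,-3.2,0,-2.4,0,-8.8,0.6,-0.2,-4,0,-3,0,-11,0.6,-0.2,-4,0,-3,0,-11,0.6]}}

```text
clock: 21.15
tcp_pos: [0.4984, 0.2038, 0.1633]
orientation: [0.119, 0.406, 0.905, -0.051]
wrist_force: [-0.8, -0.9, 0.1]
finger_gap: 0.0512
```

```bash
python3 th.py
```

```text
21.25 tcp [0.4988 0.2041 0.1631] F [-2.7 -3.5  0.5] j [ 0.38  0.2  -0.25  1.03 -0.24  1.22] qv 0.016
handle th 0.5001628107973055 rms px 1.2894701516667528 tool th 0.5543690281367787 rad 0.2012694430667844
```

>>> {"api": "send_rows", "payload": {"series": [0,-0.8,0,-0.6,0,-2.2,0.6,-0.2,-1.6,0,-1.2,0,-4.4,0.6,-0.4,-2.4,0,-1.8,0,-6.6,0.6,-0.7,-3.2,0,-2.4,0,-8.8,0.6,-1.0,-4,0,-3,0,-11,0.6,-1.0,-4,0,-3,0,-11,0.6,-1.0,-4,0,-3,0,-11,0.6]}}

```text
clock: 21.83
tcp_pos: [0.4768, 0.1709, 0.1659]
orientation: [0.125, 0.316, 0.94, -0.038]
wrist_force: [1.2, 0.5, 0.4]
finger_gap: 0.0512
```

```bash
python3 th.py
```

```text
21.9333 tcp [0.4769 0.1712 0.1657] F [-0.2 -0.2  0.1] j [ 0.32  0.09 -0.38  0.95 -0.21  0.95] qv 0.006
handle th 0.40248032633651 rms px 0.5802798858377178 tool th 0.3578791723847695 rad 0.20232062280061255
```

>>> {"api": "send_rows", "payload": {"series": [0,0.4,0,0,0,0,0.6,0,0.4,-1.5,0,0,0,0.6,0,0.4,-4,0,0,0,0.6,0,0.4,-8,0,0,0,0.6,0,0.4,-12,0,0,0,0.6,0,0.4,-14,0,0,0,0.6,0,0.4,-14,0,0,0,0.6,0,0.4,-14,0,0,0,0.6]}}

```text
clock: 22.6
tcp_pos: [0.4502, 0.1961, 0.3021]
orientation: [0.125, 0.315, 0.94, -0.038]
wrist_force: [0.5, -0.3, 0.2]
finger_gap: 0.0508
```

```bash
python3 th.py; python3 - <<'E'
from h import *
i=camera_info("wrist"); print("sel",[(round(d["p"],2),d["box"]) for d in silhouettes("wrist","selector")[:2]])
for k in (-.0117,.0117): print(k,proj("wrist",hpos(.07,k,.40,.22),i).round())
E
```

```text
22.7 tcp [0.449  0.1951 0.2995] F [ 0.6 -0.4 -0.8] j [ 0.39  0.03 -0.12  1.29 -0.22  1.02] qv 0.021
handle th 0.402538182064166 rms px 0.3966459903445234 tool th 0.3957324549430872 rad 0.23810899951963924
sel [(0.78, [341.6, 366.3, 26.5, 42.0]), (0.35, [195.2, 166.8, 359.8, 313.2])]
-0.0117 [336. 393.]
0.0117 [364. 390.]
```

View pics/e.png

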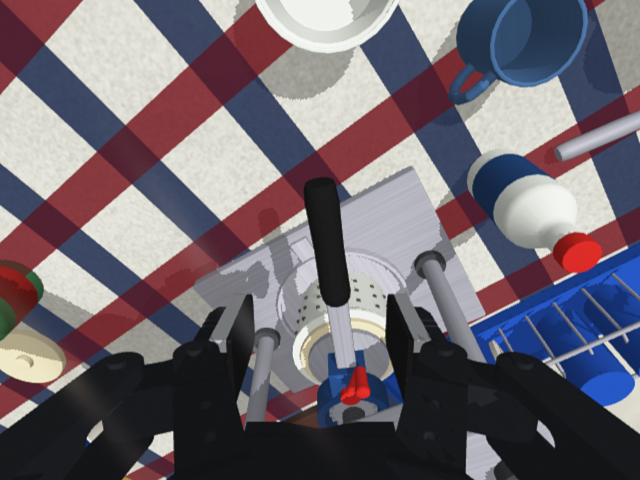

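```bash
python3 -c "
from h import *
show(get_state()); print(hand_in())"
```

```text
22.75 tcp [0.4487 0.1948 0.2991] F [0.5 0.3 0.4] j [ 0.39  0.03 -0.12  1.29 -0.22  1.02] qv 0.01
the job is handed in; nothing more can be done
None
```

The press is set and handed in at about 22.8 s of the 72 s allowed. The final load on the lid could not be measured directly, only estimated.

- **Lever:** it is over on the lowering side. The first two sweeps passed in front of the knob without touching it. The third, about 1 cm deeper, snapped it over.
- **Free-wheel:** I swung the handle right to about -0.87 rad. It took at most about 3 N (momentary readings), so it was free-wheeling.
- **Pressing:** two strokes to the left followed. The push was about 4.5 N until the plate met the lid, then rose to about 10.2 N, staying under 15 N.
- **Release:** the screw sprang back about 0.5 rad and pushed the handle against the finger for a while. It then settled at 0.40 rad.

**Last checks:**
- The handle angle was the same (0.402 rad) before and after lifting clear.
- The last picture shows the lever pointing left and the fingers off the handle.
- Wrist force was near zero.
- No contact with the bystanders was noticed, and the four in the last picture (mug, soap, spare mould and jar) stand upright. I did not re-measure their positions.
- From the push and the spring-back I estimate about 350 N on the lid.

**Disagreement:** the finger had to go about 1 cm farther forward to meet the knob than the camera estimate of the press suggested.

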